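# Set up the slide-drying stand: rod in its cup, kickstand down, frame held upright

### The arm

A 6-joint arm with a two-finger parallel gripper is mounted at the origin on the work surface. World frame = base frame: x ahead of the robot, y to its left, z up, the work surface at z = 0. Lengths are in mm, angles in rad, forces in N, time in s.
With the tool pointing down it reaches from about 300 to 775 mm from the base axis. Payload 14.6 kg.
Tool frame: the origin (TCP) lies at the very end of the fingers, on their centre line; the grasp point (between the pads) lies 19 mm behind it; z points along the fingers, y is the line along which they close (so a half turn about z gives the same grasp; the last joint's range is limited). The gripper opens to 94 mm and grips with 3 to 60 N. Pads are 16 mm wide; open, the fingers measure 119 mm over their backs; the gripper's body (75 mm by 177 mm) begins 78 mm behind the grasp point.
Start: joints at [-1.274, 0.3, 1.521, -0, 1.321, -0.067], TCP at [195.698, -513.996, 205.446] pointing down, gripper open.
Joint ranges: [-3.03, 3.03], [-0.79, 2.21], [0.23, 2.52], [-1.04, 4.18], [0, 3.07], [-2.55, 2.55]. Speed limits (rad/s): [2.22, 2.22, 2.57, 3.14, 3.14, 3.14].

### API

Orientations are given as [roll, pitch, yaw] about the fixed x, y, z axes, in that order (R = Rz(yaw) Ry(pitch) Rx(roll)).
In Python, from cell import manip, eyes, ticket gives the robot as it stands. The module is installed in compiled form; this text tells all that it offers.
- The arm moves only by the tool arm_command, never from a script. Its argument "plan" is a list of rows, each a list of 5 numbers: the opening, from -1 (shut) to 1 (fully open), then the shift along the tool's x, y, z in m, then the turn about the tool's z in rad. In form: [[jaw, dx, dy, dz, roll], ...]. A call has 1 to 20 rows; each row shifts and turns the commanded pose from where the row before left it, along the tool's axes as they then stand; what a row does not reach is not made up. A row lasts 1/8 s, in which the tool goes at most 62.5 mm and 10.7 degrees, less where a joint would pass 70% of its speed; a pose out of reach is approached as far as the arm can. A call is refused whole if a number of a shift passes 0.0625 or a number of a turn 0.188, either way. A call with a gripper value outside its range is refused whole. The fingers move at their own pace and stop on an object; "newtons" is the grip in N (left out, the last holds). Time passes only in rows, so rows that do not move let the fingers close. It gives the time, the measured TCP pose, the force, the opening and the grip force at its end, in the units of the state.
- manip.read_state(): the state, without advancing time (a new reading comes with each control period).
- eyes.camera(name): name is "scene" or "top"; returns a dict with "img" (420x560x3 uint8, blue, green, red), "z_map" (420x560 float32, mm along the optical axis (not along the pixel's ray), 0 where there is no reading), "fx", "fy", "cx", "cy" (pixels), "eye" and "orientation" of the camera in the world. Camera axes: x right, y down, z forward; pixel columns grow to the right and rows downward; lengths in mm; the calibration is good to about 2 mm. A picture is of the moment at which its call begins.
- ticket.sign_off(): hands the job in; it is judged then, once.
The state is a dict: "clock": time; "joints": joint angles; "qd": joint speeds; "effort": joint torques, N m; "eef_pos": TCP position; "eef_rot": TCP orientation; "wrist_force": force on the tool from outside, world axes, zero at the start; "moment": the same for the moment, N m; "finger_gap": finger opening in mm; "finger_force": force on a finger pad.
Only numpy, scipy, OpenCV 4.12 (cv2) and the standard library are available. Lean on these libraries where they do the work, as an engineer would, in place of code of your own. Each camera call takes 0.05 s, during which the arm holds its last target. There are 200 camera calls.

### The job

Set up the slide-drying stand for the next class: first take the glass rod out of its drying block, lower it (do not drop it) into the blue cup on the stand's foot and let go of it; then flip the yellow kickstand over its centre, all the way down on the far side. Finally take the leaning frame by its blue top rail, bring it upright and finish while still gripping it there, holding the frame upright so that it cannot tip either way, with the rod still standing in the cup, the kickstand still down, and the bottle, the black case and the dish left alone.

Things in the scene. Friction and masses are not known exactly. Their poses are not given: they have to be found in the camera images.
- stand: Fixed foot, white plate 130 x 310 x 12 mm (x -65..65, y -205..105). Origin on the bench straight below the frame's hinge line, which runs along its y, 30 mm above the bench; its x is the way the kickstand comes down (away from the robot), z up. Yaw up to 0.3 rad either way. Hinge cheeks 48 mm high at y +-75; rubber-headed rests 85 mm high at x -44, y +-55; the cup at y -165.
- frame (a joint): Tilt of the frame (rad): 0 upright, negative leans to the robot (stand's -x). Starts leaning on its rests at -0.42 (stop); other stop +0.14, where the lowered kickstand meets the bench. About 0.75 kg, tips freely about the hinge, so stays upright only while held. Frame 164 mm wide, 200 mm high above the hinge, 12 mm thick, with a white panel carrying slides.
- rail (a point): Centre of the frame's blue top rail: 180 mm long (along the stand's y), 14 mm thick, 20 mm high (top 10 mm beyond this point), 190 mm from the hinge line. Turns with the frame; the point's z points up along the frame. Below it a panel 6 mm thick (14 mm over the clips); both faces are clear for fingers.
- kickstand (a joint): Angle of the yellow kickstand relative to the frame (rad): 0 folded up along the frame, beside its +y edge, tipped towards the robot; 2.22 fully down (stop). Heavy-footed leg on a slightly stiff pivot: its weight keeps it folded or down. Pushed at the foot (1 to 2 N, towards the stand's +x) up and over, it falls fully down by itself once about 0.4 rad beyond vertical.
- hub (a point): Pivot of the kickstand on the frame, on the leg's centre line: 75 mm up the frame from the hinge line and 125 mm to the stand's +y from the rail's centre (35 mm beyond the end of the rail). The pivot axis is parallel to the hinge line. The steel pivot is a cylinder of 30 mm diameter.
- kickstand_foot (a point): Centre of the black rubber foot of the kickstand (cylinder of 20 mm diameter, 24 mm long, along the pivot axis), 130 mm from the pivot. The yellow leg between is a round bar of 12 mm diameter; folded, it points up along the frame, clear on all sides.
- rod_center (a point): Centre (half-way up) of the loose rod, 160 mm long, standing in the drying block; the point's z axis points up along the rod. Lower 90 mm: green glass of 10 mm diameter; upper 70 mm (from 10 to 80 mm above this point): orange grip of 14 mm diameter. About 40 g.
- rod_tip (a point): Lower end of the rod, 80 mm below its centre. The rod stands 35 mm deep in the hole of the grey drying block (fixed, 60 x 60 x 45 mm, hole of 13 mm diameter).
- cup_rim (a point): Centre of the mouth of the blue round cup fixed on the stand's foot at the stand's y = -165 mm: outer rim diameter 48 mm, wall 3 mm, tapering inwards downwards, 80 mm high; mouth 92 mm above the bench.
- cup_in (a point): Centre of the cup's inner floor, about 75 mm below its mouth.
- rod: The rod as a whole; origin at the centre of its lower end, z up along the rod.
- reagent: Bystander: amber bottle with blue cap, 64 mm in diameter, 130 mm high, origin under its centre. Leave alone.
- case: Bystander: black case 70 x 100 x 40 mm, origin under its centre. Leave alone.
- dish: Bystander: clear lidded dish, 92 mm in diameter, 17 mm high, origin under its centre. Leave alone.

How it is judged (in metres and radians):
On the way, in this order (a step that is already met when the one before it is completed fails the run):
1. the rod stands in the cup and is let go (horizontal distance between rod_tip and cup_in below 0.024 m and z of rod_tip in the frame of stand below 0.035 m and angle between rod_center's own z axis and vertical below 0.6 rad and contact force between the fingers and rod below 0.1 N), for 0.2 s.
2. the kickstand is flipped fully down (value of joint kickstand above 2.05 rad), for 0.2 s.
At the end, for the whole second after the job is handed in: The frame is within 0.07 rad (4 degrees) of upright and still, held by the fingers on the frame itself (more than 1 N) and not by the kickstand, which is down (over 2.05 rad); the rod stands untouched in the cup, its lower end on the cup's floor, leaning less than 0.6 rad (all of step 1 and value of joint frame between -0.07 and 0.07 rad and velocity of joint frame between -0.1 and 0.1 rad/s and contact force between the fingers and frame above 1 N and contact force between each of the arm, the fingers and kickstand below 0.1 N and value of joint kickstand above 2.05 rad and linear speed of rod below 0.05 m/s); the arm keeps its last pose, push and grip.
It fails at once if the rod is dropped (moves faster than 0.8 m/s while not held) (linear speed of rod above 0.8 m/s and contact force between the fingers and rod below 0.05 N).
It fails at once if the bottle, case or dish is moved more than 25 mm (distance of any of reagent, case, dish from where it was at the start of the episode above 0.025 m).
It also fails if it takes over 62 s, if anything falls off the work surface, if the arm or the gripper's body presses on something with over 40 N, if the wrist force passes 120 N, or if a joint passes its speed limit or range.

## Working session

There is one attempt and no reset: what is moved stays moved. The work goes in short steps, Python scripts to look and compute and a tool call to move; the robot and the scene stay as the last step left them, time stands still between calls to the robot, and variables do not carry over. Pictures are saved under pics/ and viewed, at most 10 in all, crops included, and the job is handed in when it is done.

Besides the shell and the picture viewer there is one more tool, called after "Emit:" as a command line: name --pt "numbers of a row" for each row, then --argument value for the rest. arm_command: Moves the arm, as the interface text tells. Its arguments: {"type":"object","properties":{"plan":{"type":"array"},"newtons":{"type":"number"}},"required":["plan"]}

```bash
mkdir -p pics
cat > h.py <<'E'
import numpy as np, cv2
from scipy.spatial.transform import Rotation as Ro
from cell import manip, eyes, ticket
def cam(n,fn=None):
    c=eyes.camera(n)
    if fn: cv2.imwrite('pics/'+fn,c['img'])
    np.savez('last_'+n+'.npz',**{k:np.asarray(v) for k,v in c.items()})
    return c
def rot(c):
    o=np.asarray(c['orientation'])
    return o if o.shape==(3,3) else Ro.from_euler('xyz',o).as_matrix()
def cloud(c):
    z=c['z_map'].astype(float); v,u=np.mgrid[:z.shape[0],:z.shape[1]]
    p=np.stack([(u-c['cx'])/c['fx']*z,(v-c['cy'])/c['fy']*z,z],-1)
    return p@rot(c).T+np.asarray(c['eye'])
E
python3 - <<'E'
from h import *
for n in('scene','top'):
    c=cam(n,n+'0.png'); print(n,c['fx'],c['cx'],c['cy'],c['eye'],c['orientation'])
print(manip.read_state())
E
```

```text
scene 382.41056057958156 272.52885808349004 209.91433959884384 [1081.78926669 -166.55820516  917.67112658] [-2.54828784e+00  1.13175159e-03  1.18079830e+00]
top 414.50663654664766 277.8132226370587 214.20371474681647 [ 421.10197733    6.93178417 1077.21684058] [-2.95778995  0.00816489 -1.57606085]
{'clock': 0.1, 'joints': array([-1.27358176e+00,  3.00413196e-01,  1.52149719e+00, -2.76521497e-05,
        1.32065643e+00, -6.65790631e-02]), 'qd': array([-6.44621162e-05, -1.94593596e-03, -2.56429450e-03,  4.97438339e-04,
       -6.16465234e-04,  1.02854014e-04]), 'effort': array([ 2.90969720e-04, -5.32644725e+01, -3.53281474e+01,  7.09205121e-02,
        2.35204550e-02, -4.81727341e-05]), 'eef_pos': array([ 195.64010487, -513.79738964,  204.95356714]), 'eef_rot': array([-3.14061886e+00, -3.80858267e-05,  3.63800474e-01]), 'wrist_force': array([0.22337128, 0.5693299 , 0.61925954]), 'moment': array([-0.04602509,  0.01540866, -0.00099422]), 'finger_force': 0.0, 'finger_gap': 93.90432590350962}
```

View pics/scene0.png

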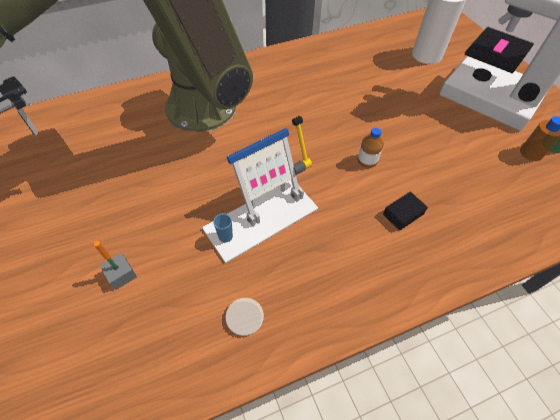

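View pics/top0.png

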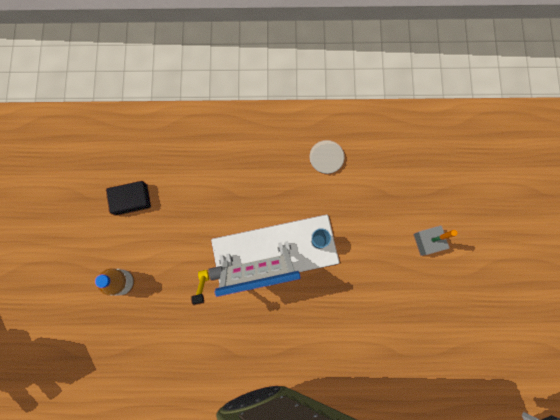

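The scene picture shows the stand with its cup at (224,228), the kickstand foot at (297,121) and the rod at (105,255). The top picture shows the cup at (320,240), the rail from (217,292) to (300,275), the kickstand foot at (197,299) and the rod grip at (452,234).

```bash
cat > m.py <<'E'
from h import *
def load(n): 
    d=np.load('last_'+n+'.npz'); return {k:d[k] for k in d}
for n in('scene','top'):
    c=load(n); P=cloud(c); hsv=cv2.cvtColor(c['img'],cv2.COLOR_BGR2HSV); H,S,V=[hsv[...,i].astype(int) for i in range(3)]
    ok=(c['z_map']>0)&(P[...,0]>200)&(P[...,0]<800)&(abs(P[...,1])<600)
    def rep(name,m,box=None):
        m=m&ok
        if box: m[:box[1]]=0;m[box[3]:]=0;m[:,:box[0]]=0;m[:,box[2]:]=0
        q=P[m]
        if len(q)<3: print(n,name,len(q));return
        print(n,name,len(q),'med',np.median(q,0).round(0),'lo',np.percentile(q,3,axis=0).round(0),'hi',np.percentile(q,97,axis=0).round(0))
        return q
    up=P[...,2]>12
    s=n=='scene'
    foot=ok&(abs(P[...,2]-12)<5)&(S<60)&(V>140); foot[:, :180]=0; foot[:,350:]=0
    fp=P[foot][:,:2].astype(np.float32); r=cv2.minAreaRect(fp); print('foot',len(fp),r,cv2.boxPoints(r).round(0).tolist())
    b=(H>95)&(H<125)&(S>120)
    rail=rep('rail',b&(P[...,2]>170),(200,120,310,310))
    if rail is not None:
        m=rail.mean(0); d=np.linalg.svd(rail-m)[2][0]; t=(rail-m)@d; print(' dir',d.round(3),'len',np.ptp(t).round(0),'mid',(m+d*(t.max()+t.min())/2).round(0))
    cup=rep('cuptop',b&(P[...,2]>86)&(P[...,2]<100),(195,205,345,260))
    if cup is not None: print(' circ',cv2.minEnclosingCircle(cup[:,:2].astype(np.float32)))
    rep('orange',(H<16)&(S>170)&(V>150)&(P[...,2]>70),(80,230,125,300) if s else (415,215,480,260))
    rep('green',(H>45)&(H<90)&(S>80)&(P[...,2]>40),(80,230,125,300) if s else (415,215,480,260))
    rep('blocktop',(S<60)&(abs(P[...,2]-45)<5),(90,250,140,295) if s else (405,215,480,265))
    rep('yellow',(H>20)&(H<35)&(S>150)&(P[...,2]>60),(285,110,320,180) if s else (185,260,220,310))
    rep('kfoot',(V<60)&(P[...,2]>130),(285,110,310,130) if s else (185,285,210,310))
    rep('bottle',(P[...,2]>20),(355,125,390,170) if s else (90,265,135,300))
E
python3 m.py
```

```text
foot 3802 ((621.4849853515625, 5.2315673828125), (312.93438720703125, 389.15289306640625), 12.19318962097168) [[427.0, 162.0], [510.0, -218.0], [816.0, -152.0], [733.0, 228.0]]
scene rail 473 med [443.  54. 208.] lo [425. -25. 200.] hi [461. 138. 215.]
 dir [ 0.199 -0.98   0.001] len 179.0 mid [443.  58. 208.]
scene cuptop 0
scene orange 127 med [ 551. -371.  143.] lo [ 543. -378.  105.] hi [ 553. -366.  170.]
scene green 36 med [ 550. -372.   68.] lo [ 547. -375.   44.] hi [ 552. -369.   89.]
scene blocktop 483 med [ 552. -370.   45.] lo [ 518. -401.   42.] hi [ 578. -343.   48.]
scene yellow 196 med [444. 184. 143.] lo [416. 176.  99.] hi [471. 199. 207.]
scene kfoot 58 med [413. 176. 222.] lo [405. 167. 213.] hi [418. 189. 228.]
scene bottle 640 med [461. 403.  82.] lo [433. 385.  24.] hi [479. 432. 131.]
foot 4258 ((627.169189453125, 9.064361572265625), (320.3697814941406, 372.6919860839844), 6.647410869598389) [[446.0, 176.0], [490.0, -195.0], [808.0, -157.0], [765.0, 213.0]]
top rail 635 med [438.  55. 212.] lo [418. -26. 203.] hi [457. 137. 216.]
 dir [-0.199  0.98   0.003] len 176.0 mid [438.  56. 211.]
top cuptop 16 med [535. -82.  90.] lo [ 525. -109.   87.] hi [562. -69.  93.]
 circ ((544.84033203125, -87.9091796875), 22.267423629760742)
top orange 14 med [ 545. -367.  129.] lo [ 539. -374.  112.] hi [ 550. -366.  165.]
top green 22 med [ 544. -369.   70.] lo [ 542. -371.   48.] hi [ 548. -368.   92.]
top blocktop 501 med [ 543. -370.   44.] lo [ 517. -402.   41.] hi [ 575. -343.   48.]
top yellow 177 med [450. 184. 124.] lo [418. 177.  99.] hi [469. 199. 201.]
top kfoot 92 med [407. 176. 225.] lo [399. 167. 219.] hi [415. 187. 228.]
top bottle 806 med [445. 401.  90.] lo [417. 384.  26.] hi [473. 429. 131.]
```

Emit:
arm_command --pt "1 0 0 0 -0.141" --pt "1 0 0 0 -0.141" --pt "1 0 0 0 -0.141" --pt "1 0 0 0 -0.141" --pt "1 0 0 0 -0.141" --pt "1 0 0 0 -0.141" --pt "1 0 0 0 -0.141" --pt "1 0 0 0 -0.141" --pt "1 0 0 0 -0.141" --pt "1 0 0 0 -0.138" --pt "1 0.006 0.03 0 0" --pt "1 0.006 0.03 0 0" --pt "1 0.006 0.03 0 0" --pt "1 0.006 0.03 0 0" --pt "1 0.006 0.03 0 0" --pt "1 0.006 0.03 0 0" --pt "1 0.006 0.03 0 0" --pt "1 0.006 0.03 0 0" --pt "1 0.006 0.03 0 0" --pt "1 0 0 0 0"

```text
clock: 2.6
eef_pos: [450.7, -406.5, 204.8]
eef_rot: [-3.141, -0.001, 1.773]
wrist_force: [0.2, -0.8, 0.1]
finger_gap: 94.2
finger_force: 0.0
```

```bash
cat > st.py <<'E'
from h import *
O=np.array([516,71.5]); Y=0.2
def S(p):
    d=np.asarray(p)[:2]-O; c,s=np.cos(Y),np.sin(Y); return np.array([c*d[0]+s*d[1],-s*d[0]+c*d[1],p[2]])
def show():
    s=manip.read_state(); print('t',s['clock'],'stand xyz',S(s['eef_pos']).round(1),'rot',s['eef_rot'].round(3),'F',s['wrist_force'].round(1),'gap',s['finger_gap'].round(1),'ff',round(s['finger_force'],1))
if __name__=='__main__': show(); print('rod in stand',S([547.5,-373,0]))
E
python3 st.py
```

```text
Traceback (most recent call last):
  File "st.py", line 7, in <module>
    if __name__=='__main__': show(); print('rod in stand',S([547.5,-373,0]))
                             ~~~~^^
  File "st.py", line 6, in show
    s=manip.read_state(); print('t',s['clock'],'stand xyz',S(s['eef_pos']).round(1),'rot',s['eef_rot'].round(3),'F',s['wrist_force'].round(1),'gap',s['finger_gap'].round(1),'ff',round(s['finger_force'],1))
                                                                                                                                                    ^^^^^^^^^^^^^^^^^^^^^
AttributeError: 'float' object has no attribute 'round'
```

Emit:
arm_command --pt "1 0.003 0.025 0 0" --pt "1 0.004 0.025 0 0" --pt "1 0.004 0.025 0 0" --pt "1 0.003 0.026 0 0" --pt "1 0 0 0 0" --pt "1 0 0 0 0"

```text
clock: 3.35
eef_pos: [544.8, -374.3, 205.2]
eef_rot: [-3.141, -0.0, 1.77]
wrist_force: [0.3, -0.3, 0.2]
finger_gap: 93.8
finger_force: 0.0
```

```bash
sed -i "s/s\['finger_gap'\].round(1)/round(s['finger_gap'],1)/" st.py; python3 st.py
python3 - <<'E'
from h import *
for n in('scene','top'):
    c=cam(n); R=rot(c)
    def px(p):
        q=R.T@(np.array(p,float)-c['eye']); return int(q[0]/q[2]*c['fx']+c['cx']),int(q[1]/q[2]*c['fy']+c['cy'])
    im=c['img'].copy()
    x,y=px([547.5,-372.5,120])
    k=cv2.resize(im[y-65:y+65,x-65:x+65],(520,520),interpolation=cv2.INTER_CUBIC)
    for z in(45,100,170): 
        u,v=px([547.5,-372.5,z]); cv2.drawMarker(k,((u-x+65)*4,(v-y+65)*4),(255,0,255),0,12,1)
    cv2.imwrite('pics/rod_%s.png'%n,k)
a=cv2.hconcat([cv2.imread('pics/rod_scene.png'),cv2.imread('pics/rod_top.png')]); cv2.imwrite('pics/rod.png',cv2.resize(a,(800,400)))
E
```

```text
t 3.35 stand xyz [ -60.4 -442.6  205.2] rot [-3.141 -0.     1.77 ] F [ 0.3 -0.3  0.2] gap 93.8 ff 0.0
rod in stand [ -57.43642034 -441.89767777    0.        ]
```

View pics/rod.png

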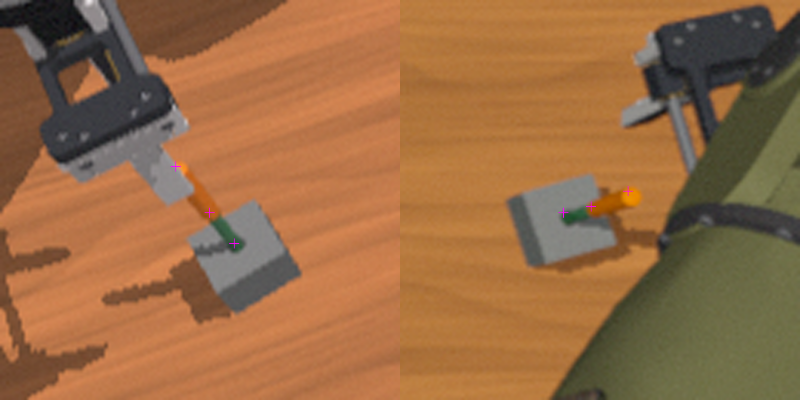

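The crop shows the rod (orange top at about (180,165) left, (632,198) right) within a few pixels of the predicted markers, and between the fingers. Descend and grip.

Emit:
arm_command --pt "1 0 0 0.02 0" --pt "1 0 0 0.02 0" --pt "1 0 0 0.02 0" --pt "1 0 0 0.014 0" --pt "1 0 0 0 0" --pt "-1 0 0 0 0" --pt "-1 0 0 0 0" --pt "-1 0 0 0 0" --pt "-1 0 0 0 0" --pt "-1 0 0 0 0" --pt "-1 0 0 0 0" --pt "-1 0 0 0 0" --pt "-1 0 0 0 0" --newtons 12

```text
clock: 5.08
eef_pos: [545.8, -373.7, 131.4]
eef_rot: [-3.142, -0.0, 1.771]
wrist_force: [-0.0, -0.5, -0.0]
finger_gap: 17.3
finger_force: 0.0
```

Emit:
arm_command --pt "-1 0 0 0 0" --pt "-1 0 0 0 0" --pt "-1 0 0 0 0" --pt "-1 0 0 0 0"

```text
clock: 5.58
eef_pos: [545.8, -373.6, 131.5]
eef_rot: [3.142, 0.0, 1.771]
wrist_force: [0.8, -0.5, -0.5]
finger_gap: 13.9
finger_force: 12.0
```

Emit:
arm_command --pt "-1 0 0 -0.01 0" --pt "-1 0 0 -0.02 0" --pt "-1 0 0 -0.02 0" --pt "-1 0 0 -0.025 0" --pt "-1 0 0 -0.025 0" --pt "-1 0 0 -0.02 0" --pt "-1 0 0 -0.01 0" --pt "-1 0.01 0.003 0 0" --pt "-1 0.03 0.006 0 0" --pt "-1 0.03 0.006 0 0" --pt "-1 0.03 0.006 0 0" --pt "-1 0.03 0.006 0 0" --pt "-1 0.03 0.006 0 0" --pt "-1 0.03 0.006 0 0" --pt "-1 0.03 0.006 0 0" --pt "-1 0.03 0.006 0 0" --pt "-1 0.02 0.004 0 0" --pt "-1 0.007 0.004 0 0" --pt "-1 0 0 0 0" --pt "-1 0 0 0 0"

```text
clock: 8.07
eef_pos: [548.6, -91.1, 261.2]
eef_rot: [-3.141, -0.0, 1.77]
wrist_force: [-0.3, -0.3, 0.4]
finger_gap: 14.1
finger_force: 12.0
```

```bash
python3 st.py
python3 - <<'E'
from h import *
ks=[]
for n in('scene','top'):
    c=cam(n); im=c['img']; x,y=(224,205) if n=='scene' else (335,240)
    ks.append(cv2.resize(im[y-50:y+50,x-50:x+50],(400,400),interpolation=cv2.INTER_CUBIC))
cv2.imwrite('pics/cup.png',cv2.hconcat(ks))
E
```

```text
t 8.075 stand xyz [  -0.4 -165.9  261.2] rot [-3.141 -0.     1.77 ] F [-0.3 -0.3  0.4] gap 14.1 ff 12.0
rod in stand [ -57.43642034 -441.89767777    0.        ]
```

View pics/cup.png

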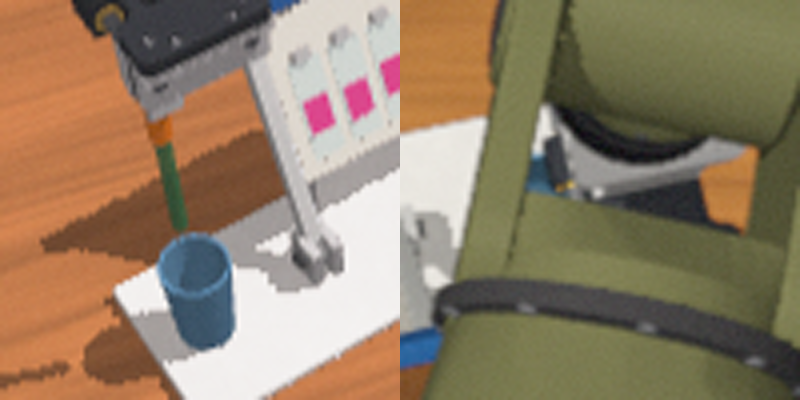

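The scene crop shows the rod tip at crop (179,225), i.e. raw (218.8,211.3), above the cup mouth centred at crop (196,263), i.e. raw (223,220.8). Intersect both rays with their known heights.

Run:
```python
from h import *
from st import S
d=np.load('last_scene.npz'); c={k:d[k] for k in d}; R=rot(c)
for nm,u,v,z in(('tip',218.8,211.3,140),('rim',223,220.8,92)):
    r=R@np.array([(u-c['cx'])/c['fx'],(v-c['cy'])/c['fy'],1]); e=c['eye']; p=e+r*(z-e[2])/r[2]; print(nm,p.round(1),S(p).round(1))
P=cloud(c); hsv=cv2.cvtColor(c['img'],cv2.COLOR_BGR2HSV)
m=(hsv[...,0]>45)&(hsv[...,0]<90)&(hsv[...,1]>80); m[:185]=0;m[216:]=0;m[:,205:]&=True;m[:,:205]=0;m[:,235:]=0
q=P[m]; print(len(q)); print([S(a).round(0).tolist() for a in q[::6]])
```

```text
tip [550.1 -91.1 140. ] [   1.1 -166.2  140. ]
rim [549.3 -85.5  92. ] [   1.4 -160.5   92. ]
61
[[4.0, -164.0, 225.0], [1.0, -169.0, 214.0], [2.0, -168.0, 206.0], [5.0, -167.0, 200.0], [3.0, -168.0, 192.0], [4.0, -167.0, 183.0], [5.0, -168.0, 177.0], [4.0, -163.0, 168.0], [4.0, -164.0, 160.0], [4.0, -165.0, 153.0], [4.0, -166.0, 145.0]]
```

Emit:
arm_command --pt "-1 0.003 0 0 0" --pt "-1 0 0 0.01 0" --pt "-1 0 0 0.015 0" --pt "-1 0 0 0.015 0" --pt "-1 0 0 0.015 0" --pt "-1 0 0 0.015 0" --pt "-1 0 0 0.015 0" --pt "-1 0 0 0.015 0" --pt "-1 0 0 0.01 0" --pt "-1 0 0 0.006 0" --pt "-1 0 0 0.002 0" --pt "-1 0 0 0 0" --pt "-1 0 0 0 0"

```text
clock: 9.8
eef_pos: [548.2, -87.5, 143.8]
eef_rot: [3.141, 0.0, 1.771]
wrist_force: [0.5, 0.2, 0.8]
finger_gap: 13.9
finger_force: 12.0
```

Emit:
arm_command --pt "-1 0 0 0.002 0" --pt "-1 0 0 0.002 0" --pt "-1 0 0 0 0" --pt "-1 0 0 0 0"

```text
clock: 10.3
eef_pos: [548.0, -87.5, 139.5]
eef_rot: [3.142, 0.0, 1.771]
wrist_force: [0.3, 0.0, -0.2]
finger_gap: 13.6
finger_force: 12.0
```

Emit:
arm_command --pt "-0.6 0 0 0 0" --pt "-0.5 0 0 0 0" --pt "-0.3 0 0 0 0" --pt "0 0 0 0 0" --pt "0.4 0 0 0 0" --pt "0.8 0 0 0 0" --pt "1 0 0 0 0" --pt "1 0 0 0 0" --pt "1 0 0 0 0" --pt "1 0 0 0 0"

```text
clock: 11.55
eef_pos: [548.0, -87.5, 139.5]
eef_rot: [3.142, 0.0, 1.771]
wrist_force: [-0.7, -0.0, 0.2]
finger_gap: 93.9
finger_force: 0.0
```

```bash
python3 st.py
python3 - <<'E'
from h import *
c=cam('scene'); im=c['img']; x,y=(224,205)
cv2.imwrite('pics/cup2.png',cv2.resize(im[y-50:y+50,x-50:x+50],(400,400),interpolation=cv2.INTER_CUBIC))
E
```

```text
t 11.55 stand xyz [  -0.2 -162.2  139.5] rot [3.142 0.    1.771] F [-0.7 -0.   0.2] gap 93.9 ff 0.0
rod in stand [ -57.43642034 -441.89767777    0.        ]
```

View pics/cup2.png

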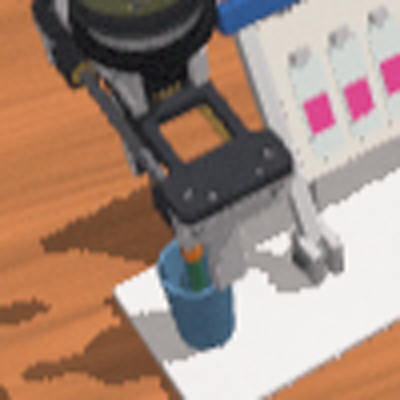

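The crop shows the rod standing in the cup at (195,265), fingers open. Retreat straight up, then move to behind the kickstand foot.

Emit:
arm_command --pt "1 0 0 -0.01 0" --pt "1 0 0 -0.01 0" --pt "1 0 0 -0.02 0" --pt "1 0 0 -0.03 0" --pt "1 0 0 -0.03 0" --pt "1 0 0 -0.03 0" --pt "1 0 0 -0.02 0" --pt "0 0.02 -0.01 0 0" --pt "-1 0.03 -0.015 0 0" --pt "-1 0.03 -0.015 0 0" --pt "-1 0.03 -0.015 0 0" --pt "-1 0.03 -0.015 0 0" --pt "-1 0.03 -0.015 0 0" --pt "-1 0.03 -0.015 0 0" --pt "-1 0.03 -0.015 0 0" --pt "-1 0.03 -0.01 0 0" --pt "-1 0.02 -0.005 0 0" --pt "-1 0.007 0 0 0" --pt "-1 0 0 0 0" --pt "-1 0 0 0 0"

```text
clock: 14.1
eef_pos: [363.9, 167.4, 289.5]
eef_rot: [-3.142, 0.0, 1.77]
wrist_force: [-0.6, -0.3, 0.6]
finger_gap: 0.4
finger_force: 0.0
```

```bash
python3 st.py
python3 - <<'E'
from h import *
ks=[]
for n in('scene','top'):
    c=cam(n); im=c['img']; x,y=(260,180) if n=='scene' else (255,265)
    ks.append(cv2.resize(im[y-80:y+80,x-80:x+80],(400,400),interpolation=cv2.INTER_CUBIC))
cv2.imwrite('pics/kick.png',cv2.hconcat(ks))
E
```

```text
t 14.1 stand xyz [-130.1  124.3  289.5] rot [-3.142  0.     1.77 ] F [-0.6 -0.3  0.6] gap 0.4 ff 0.0
rod in stand [ -57.43642034 -441.89767777    0.        ]
```

View pics/kick.png

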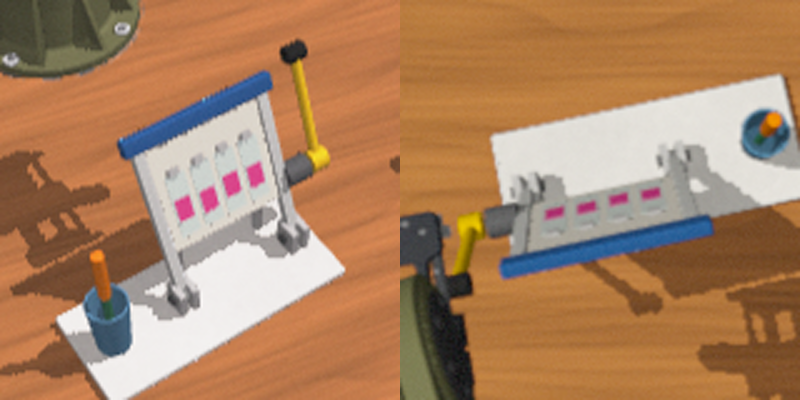

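The rod stands in the cup ((100,290) left crop, (768,130) right); the leg is still folded with its foot at (293,52) left. Descend behind it and push.

Emit:
arm_command --pt "-1 0 0 0.02 0" --pt "-1 0 0 0.025 0" --pt "-1 0 0 0.025 0" --pt "-1 0 0 0.014 0" --pt "-1 0 0 0 0" --pt "-1 0 0.01 0 0" --pt "-1 0 0.01 0 0" --pt "-1 0 0.01 0 0" --pt "-1 0 0.01 0 0" --pt "-1 0 0.01 0 0" --pt "-1 0 0.01 0 0" --pt "-1 0 0.01 0 0" --pt "-1 0 0.01 0 0" --pt "-1 0 0.01 0 0" --pt "-1 0 0.01 0 0" --pt "-1 0 0.01 0 0" --pt "-1 0 0.01 0 0" --pt "-1 0 0 0 0"

```text
clock: 16.45
eef_pos: [481.6, 191.8, 205.2]
eef_rot: [-3.141, 0.0, 1.771]
wrist_force: [-0.4, 0.3, -0.8]
finger_gap: 0.4
finger_force: 0.0
```

```bash
python3 st.py
python3 - <<'E'
from h import *
ks=[]
for n in('scene','top'):
    c=cam(n); im=c['img']; x,y=(260,160) if n=='scene' else (235,265)
    ks.append(cv2.resize(im[y-80:y+80,x-80:x+80],(400,400),interpolation=cv2.INTER_CUBIC))
cv2.imwrite('pics/kick2.png',cv2.hconcat(ks))
E
```

```text
t 16.45 stand xyz [ -9.8 124.8 205.2] rot [-3.141  0.     1.771] F [-0.4  0.3 -0.8] gap 0.4 ff 0.0
rod in stand [ -57.43642034 -441.89767777    0.        ]
```

View pics/kick2.png

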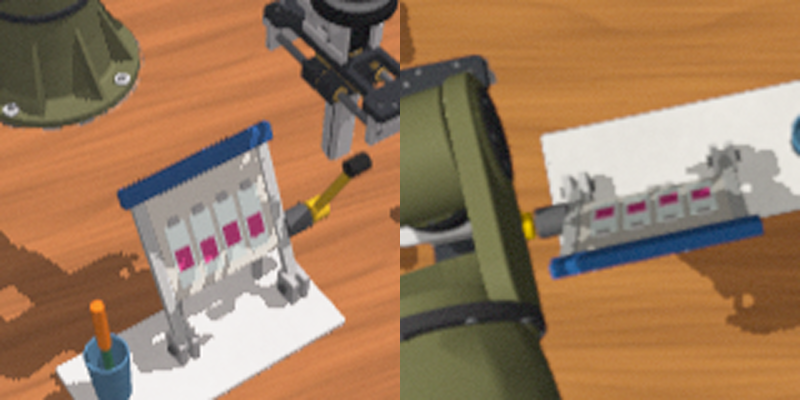

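The leg is past its centre (foot at (357,163) in the left crop), ahead of the fingers and probably falling. Push a little further and let it settle.

Emit:
arm_command --pt "-1 0 0.008 0 0" --pt "-1 0 0.008 0 0" --pt "-1 0 0 0 0" --pt "-1 0 0 0 0" --pt "-1 0 0 0 0" --pt "-1 0 0 0 0"

```text
clock: 17.3
eef_pos: [496.8, 195.0, 205.5]
eef_rot: [3.142, -0.0, 1.771]
wrist_force: [0.0, 0.5, 0.1]
finger_gap: 0.3
finger_force: 0.0
```

```bash
python3 st.py
python3 - <<'E'
from h import *
from st import S
c=cam('scene'); im=c['img']; x,y=(270,170)
cv2.imwrite('pics/kick3.png',cv2.resize(im[y-80:y+80,x-90:x+90],(450,400),interpolation=cv2.INTER_CUBIC))
P=cloud(c); hsv=cv2.cvtColor(im,cv2.COLOR_BGR2HSV); m=(hsv[...,0]>20)&(hsv[...,0]<35)&(hsv[...,1]>150); m[:100]=0;m[260:]=0;m[:,280:]&=True;m[:,:280]=0;m[:,360:]=0
print([S(a).round(0).tolist() for a in P[m][::15]])
E
```

```text
t 17.3 stand xyz [  5.7 124.8 205.5] rot [ 3.142 -0.     1.771] F [0.  0.5 0.1] gap 0.3 ff 0.0
rod in stand [ -57.43642034 -441.89767777    0.        ]
[[-37.0, 134.0, 111.0], [-39.0, 118.0, 106.0], [-25.0, 132.0, 107.0], [-20.0, 133.0, 103.0], [-19.0, 118.0, 101.0], [-6.0, 129.0, 98.0], [6.0, 131.0, 95.0], [16.0, 124.0, 93.0], [27.0, 125.0, 90.0], [40.0, 126.0, 90.0], [50.0, 129.0, 85.0], [60.0, 133.0, 79.0], [68.0, 123.0, 77.0], [81.0, 123.0, 78.0]]
```

View pics/kick3.png

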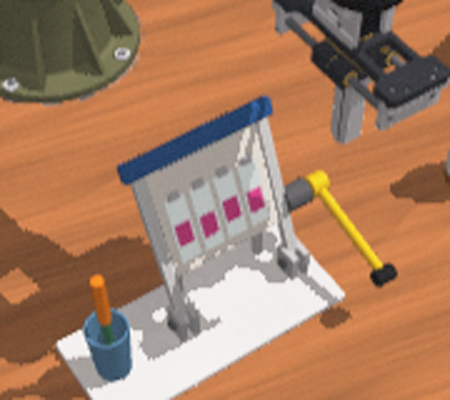

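The kickstand is fully down (foot at (383,273); slope matches 1.80 rad absolute = 2.22 relative) and the rod still stands at (103,320). Now go above the rail.

Emit:
arm_command --pt "-1 0 0 -0.025 0" --pt "-1 0 0 -0.03 0" --pt "-1 0 0 -0.025 0" --pt "0 -0.015 -0.01 0 0" --pt "0 -0.025 -0.015 0 0" --pt "0 -0.025 -0.015 0 0" --pt "0 -0.025 -0.015 0 0" --pt "0 -0.02 -0.015 0 0" --pt "0 -0.015 -0.01 0 0" --pt "0 0 0 0 0" --pt "0 0 0 0 0"

```text
clock: 18.73
eef_pos: [443.4, 56.8, 285.2]
eef_rot: [-3.141, -0.0, 1.771]
wrist_force: [-0.5, -0.5, -0.1]
finger_gap: 47.1
finger_force: 0.0
```

```bash
python3 st.py
python3 - <<'E'
from h import *
from st import S
c=cam('scene'); P=cloud(c); hsv=cv2.cvtColor(c['img'],cv2.COLOR_BGR2HSV)
m=(hsv[...,0]>95)&(hsv[...,0]<125)&(hsv[...,1]>120)&(P[...,2]>180); m[:110]=0;m[200:]=0;m[:,:210]=0;m[:,310:]=0
q=np.array([S(a) for a in P[m]]); print(len(q),np.percentile(q,[3,50,97],axis=0).round(0))
E
```

```text
t 18.725 stand xyz [-7.410e+01  1.000e-01  2.852e+02] rot [-3.141 -0.     1.771] F [-0.5 -0.5 -0.1] gap 47.1 ff 0.0
rod in stand [ -57.43642034 -441.89767777    0.        ]
474 [[-80. -85. 199.]
 [-74.  -3. 208.]
 [-70.  83. 215.]]
```

Emit:
arm_command --pt "0 0 0 0.025 0" --pt "0 0 0 0.025 0" --pt "0 0 0 0.025 0" --pt "0 0 0 0.015 0" --pt "0 0 0 0.009 0" --pt "0 0 0 0 0"

```text
clock: 19.52
eef_pos: [443.3, 56.7, 186.4]
eef_rot: [-3.141, -0.0, 1.771]
wrist_force: [0.0, 0.2, 0.2]
finger_gap: 47.1
finger_force: 0.0
```

Emit:
arm_command --pt "0 0 0.004 -0.002 0" --pt "0 0 0.006 -0.002 0" --pt "0 0 0.006 -0.002 0" --pt "0 0 0.007 -0.002 0" --pt "0 0 0.007 -0.002 0" --pt "0 0 0.007 -0.002 0" --pt "0 0 0.007 -0.001 0" --pt "0 0 0.007 -0.001 0" --pt "0 0 0.007 -0.001 0" --pt "0 0 0.007 0 0" --pt "0 0 0.006 0 0" --pt "0 0 0.003 0 0" --pt "0 0 0 0 0" --pt "-0.2 0 0 0 0" --pt "-0.4 0 0 0 0" --pt "-0.5 0 0 0 0" --pt "-0.6 0 0 0 0" --pt "-1 0 0 0 0" --pt "-1 0 0 0 0" --pt "-1 0 0 0 0" --newtons 25

```text
clock: 22.02
eef_pos: [515.8, 71.2, 201.5]
eef_rot: [3.142, 0.0, 1.771]
wrist_force: [-0.7, 0.7, 1.9]
finger_gap: 13.8
finger_force: 25.0
```

```bash
python3 st.py
python3 - <<'E'
from h import *
c=cam('scene'); im=c['img']; x,y=(270,170)
cv2.imwrite('pics/end.png',cv2.resize(im[y-90:y+90,x-100:x+100],(600,540),interpolation=cv2.INTER_CUBIC))
E
```

```text
t 22.025 stand xyz [-2.000e-01 -2.000e-01  2.015e+02] rot [3.142 0.    1.771] F [-0.7  0.7  1.9] gap 13.8 ff 25.0
rod in stand [ -57.43642034 -441.89767777    0.        ]
```

View pics/end.png

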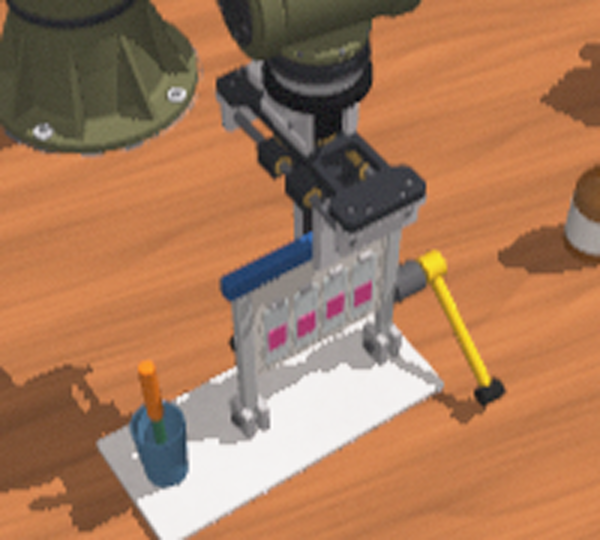

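The picture shows the frame upright and gripped on its rail at about (320,240), the rod in the cup (155,430) and the kickstand down (490,390). A quick tilt check from the panel's depth follows.

Emit:
arm_command --pt "-1 0 0 0 0" --pt "-1 0 0 0 0" --pt "-1 0 0 0 0" --pt "-1 0 0 0 0"

```text
clock: 22.58
eef_pos: [515.8, 71.3, 201.5]
eef_rot: [3.141, -0.0, 1.771]
wrist_force: [-0.4, -0.1, 3.2]
finger_gap: 14.1
finger_force: 25.0
```

Run:
```python
from h import *
from st import S,O,Y
c=cam('scene'); P=cloud(c); c_,s_=np.cos(Y),np.sin(Y)
d=P[...,:2]-O; q=np.stack([c_*d[...,0]+s_*d[...,1],-s_*d[...,0]+c_*d[...,1],P[...,2]],-1)
m=(abs(q[...,0])<30)&(abs(q[...,1])<78)&(q[...,2]>60)&(q[...,2]<175)&(c['z_map']>0)
a=q[m]; A=np.c_[a[:,2],np.ones(len(a))]
for _ in range(5):
    k=np.linalg.lstsq(A,a[:,0],rcond=None)[0]; r=a[:,0]-A@k; g=abs(r)<6; a=a[g];A=A[g]
print(len(a),'tilt',k[0],'x at hinge z',k[0]*30+k[1])
s=manip.read_state(); print(s['clock'],s['finger_gap'],s['finger_force'],s['wrist_force'].round(1))
```

```text
1062 tilt 0.010184970988747483 x at hinge z 1.8083881597383349
22.625 14.128005737533435 25.000182688236237 [-0.1 -0.2  3.6]
```

Tilt is about 0.01 rad, well within 0.07. Hand in.

```bash
python3 -c "
from cell import ticket
print(ticket.sign_off())"
```

```text
the job is handed in; nothing more can be done
None
```

The job is handed in, though sign-off returned no verdict: the rod stands released in the cup, the kickstand is fully down, the frame is gripped upright (about 0.01 rad tilt), and I kept clear of the bottle, case and dish, with about 23 s used.

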